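Reset the tripped breaker under a push-latch cover

ROBOT

A 7-joint arm with a two-finger parallel gripper is mounted at the origin on a cart in front of the work surface, level with it; the furniture and walls round the work are solid. World frame = base frame: x ahead of the robot, y to its left, z up, the work surface at z = 0. Lengths are in m, angles in rad, forces in N, time in s.
With the tool pointing down it reaches from about 0.35 to 0.9 m from the base axis. Payload 8.1 kg.
Tool frame: the origin (TCP) lies midway between the tips of the shut fingers; the grasp point (between the pads) lies 19 mm behind it (arm.pinch_z is the distance from the TCP to the grasp point, in m); z points along the fingers, y is the direction in which the jaws open and shut (so a half turn about z gives the same grasp; the last joint's range is limited). The gripper opens to 92 mm and grips with 3 to 60 N. Pads are 19 mm wide; open, the fingers measure 130 mm over their backs; the gripper's body (75 mm by 190 mm) begins 47 mm behind the grasp point.
Start: joints at [-1.221, 0.434, 0.025, 1.573, -0.012, 1.134, -0.075], TCP at [0.273, 0.562, 0.227] pointing down, gripper open.
Joint ranges: [-2.62, 2.62], [-0.44, 2.09], [-1.27, 1.32], [0.08, 2.57], [-1.32, 4.46], [0.12, 2], [-2.74, 2.74]. Speed limits (rad/s): [2.22, 2.22, 3.01, 3.01, 3.14, 3.14, 3.14].

INTERFACE

Orientations are given as a rotation vector (axis times angle).
In Python, from cell import arm, eyes gives the robot as it stands.
- The arm moves only by the tool apply_moves, never from a script. Its argument "targets" is one flat list of numbers, 5 for each row, row after row: the closure, from 0 (fully open) to 1 (shut), then the shift along the tool's x, y, z each as a share of 40 cm, from -1 to 1, then the turn about the tool's z as a share of pi/2 rad, from -1 to 1. A call has 1 to 20 rows; each row shifts and turns the commanded pose from where the row before left it, along the tool's axes as they then stand; what a row does not reach is not made up. A row lasts 1/8 s, in which the tool goes at most 62.5 mm and 10.7 degrees, less where a joint would pass 70% of its speed; a pose out of reach is approached as far as the arm can. A call with a number of a shift or a turn outside -1 to 1 is refused whole. A call with a gripper value outside its range is refused whole. The fingers move at their own pace and stop on an object; "grip_force" is the grip in N (left out, the last holds). Time passes only in rows, so rows that do not move let the fingers close. It gives the time, the measured TCP pose, the force and the opening at its end, in the units of the state.
- arm.observe(): the state, without advancing time (a new reading comes with each control period).
- eyes.get_image(name): name is "side" or "top"; returns the picture (384x512x3 uint8, red, green, blue); there is no depth.
- eyes.camera_params(name): a dict with "camera_matrix" (3x3 intrinsics, pixels), "xyz" and "attitude" of the camera in the world. Camera axes: x right, y down, z forward; pixel columns grow to the right and rows downward; lengths in m; the calibration is good to about 2 mm. A picture is of the moment at which its call begins. camera_params takes no time and is no camera call.
- arm.sign_off(): hands the job in, once; it reports no verdict.
The state is a dict: "clock": time; "joints": joint angles; "dq": joint speeds; "joint_efforts": joint torques, N m; "position": TCP position; "ee_rot": TCP orientation; "force": force on the tool from outside, world axes, zero at the start; "ft_torque": the same for the moment, N m; "width": opening from 0.0 (shut) to 1.0 (fully open).
Only numpy, scipy, OpenCV 4.12 (cv2) and the standard library are available. Lean on these libraries where they do the work, as an engineer would, in place of code of your own. Each camera call takes 0.05 s, during which the arm holds its last target.

TASK

Reset the tripped breaker in the grey bench power box: press its black cover down near the front edge and let go, so that it pops open. Push the one round button that stands out fully in, then push the cover down again until it latches shut and stays shut. Leave the loose tools where they lie.

Things in the scene. Friction and masses are not known exactly. Their poses are not given: they have to be found in the camera images.
- power_box: Grey painted open-topped case fixed to the bench, 162 (x) x 124 (y) x 70 mm high, walls 5 mm; origin under its centre, own -x is its front (robot side), own +x the hinge side. A black tongue, 28 mm wide and 38 mm long, under the cover's front edge enters a pocket behind the front wall (pocket 39 mm high, reaching back to own x -0.037).
- cover_hinge (a point): Middle of the cover's hinge line, at the rear top of the case (own x +0.068 of the case, 74 mm above the bench). The hinge line runs along the case's y axis.
- cover_press (a point): Where to press: on the cover's upper face amid small grip ribs near its front edge, 112 mm from the hinge line; moves with the cover. The black cover plate is 136 x 108 x 8 mm, its front edge 140 mm from the hinge line; shut, its top is 78 mm above the bench, 8 mm above the case's rim.
- cover (a joint): Cover angle, rad: 0 latched shut, positive open. Sprung: when free it swings up in about 3 s to 1.6 (upright; may be pushed to 2.0). Push-push latch: pressed at cover_press to its stop (5.2 mm down, -0.047 rad) and let go, it is released; pressed less than 4.5 mm, it stays latched. Pushed down from open to that stop and let go, it is latched. 3 N moves it; a 10 N press surely reaches the stop.
- reset_button (a joint): Travel of the tripped breaker's button, m: 0 = standing out, 0.008 = fully in. It stays where it is pushed; about 2 N moves it.
- button_top (a point): Centre of the top of the tripped breaker's round white button, 16 mm across. Standing out, it is 53 mm above the bench (17 mm below the rim), 11 mm above its steel collar; fully in, 45 mm and 3 mm. It lies under the cover, 82 mm in front of the hinge line, 24 mm left or right of the case's middle.
- breaker_set: The other breaker, same look but with its button already in (top 45 mm above the bench); origin under the breaker's 34 x 30 mm base, 33 mm above the bench. Nothing to do there; its button does not move.
- pliers_red: Loose pliers with red handles, 198 x 64 x 14 mm, lying behind the power box; origin under its middle. A bystander.
- screwdriver_orange: Loose screwdriver with orange handle, 240 mm long, 30 mm thick. A bystander.
- punch: Loose steel punch, 150 mm long, 11 mm thick. A bystander.

How it is judged:
By the outcome, as a careful person would: the job done as asked, in the order asked, and still so for the second after the job is handed in, with the robot touching nothing.
It also fails if it takes over 67 s, if anything falls off the work surface, if the arm or the gripper's body presses on something with over 40 N, if the wrist force passes 120 N, or if a joint passes its speed limit or range.

## Working session

There is one attempt and no reset: what is moved stays moved. The work goes in short steps, Python scripts to look and compute and a tool call to move; the robot and the scene stay as the last step left them, time stands still between calls to the robot, and variables do not carry over. Pictures are saved under pics/ and viewed, and the job is handed in when it is done.

Besides the shell and the picture viewer there is one more tool, called after "Call:" as name(argument=value, ...) on one line, values as JSON. apply_moves: Moves the arm, as the interface text tells. Its arguments: {"type":"object","properties":{"targets":{"type":"array"},"grip_force":{"type":"number"}},"required":["targets"]}

```bash
mkdir -p pics; ls; python3 - <<'E'
from cell import arm, eyes
import cv2
print(arm.observe())
for n in ("side","top"):
    print(n,eyes.camera_params(n))
    cv2.imwrite(f"pics/{n}0.png",cv2.cvtColor(eyes.get_image(n),cv2.COLOR_RGB2BGR))
E
```

```text
pics
{'clock': 0.0, 'joints': array([-1.2205935 ,  0.43521325,  0.024991  ,  1.57407539, -0.01158927,
        1.13396347, -0.07511218]), 'dq': array([ 0.0001861 ,  0.00093635,  0.00077311, -0.00047268,  0.00020465,
       -0.00074035,  0.00092637]), 'joint_efforts': array([-6.67128552e-05, -6.67845440e+01,  9.84774716e-01, -3.14468157e+01,
       -6.08104491e-02,  4.28172550e-02,  1.59838828e-04]), 'position': array([0.27327933, 0.56154709, 0.22595961]), 'ee_rot': array([-7.05301376e-01, -3.06120479e+00,  2.36085842e-03]), 'force': array([-0.01330503,  0.6536759 , -0.65819856]), 'ft_torque': array([0.05038898, 0.01157459, 0.02879727]), 'width': 1.000422815597134}
side {'camera_matrix': array([[453.46351817,   0.        , 250.41445341],
       [  0.        , 453.46351817, 184.73253348],
       [  0.        ,   0.        ,   1.        ]]), 'xyz': array([0.54834209, 1.04045429, 0.60596872]), 'attitude': array([ 0.02428858, -2.72653989,  1.52884497])}
top {'camera_matrix': array([[491.70332079,   0.        , 259.24552182],
       [  0.        , 491.70332079, 189.74034701],
       [  0.        ,   0.        ,   1.        ]]), 'xyz': array([0.39265443, 0.16297703, 1.17844026]), 'attitude': array([-2.11760985,  2.18279778, -0.11447734])}
```

View pics/side0.png

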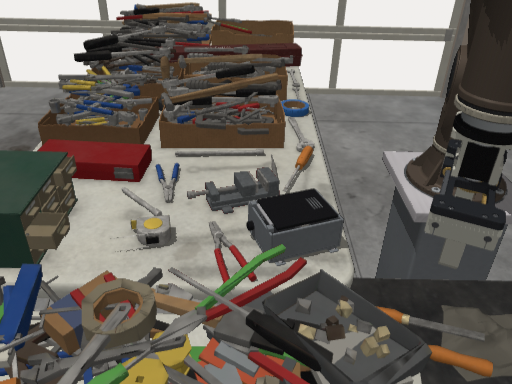

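View pics/top0.png

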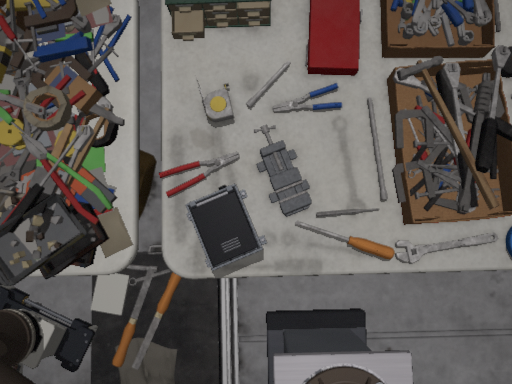

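The side view shows the box at about (295,222), pliers at (230,250). In the top view the cover is at about (225,227) with its ribs at (231,243). The gripper is at the lower left. Enlarging next.

```bash
cat > h.py <<'E'
import numpy as np, cv2
from cell import arm, eyes
from scipy.spatial.transform import Rotation as R
def cam(n):
    p=eyes.camera_params(n); return np.array(p['camera_matrix']),np.array(p['xyz']),R.from_rotvec(p['attitude']).as_matrix()
def unproj(n,uv,z):
    K,c,M=cam(n); d=M@np.linalg.solve(K,[uv[0],uv[1],1]); return c+d*(z-c[2])/d[2]
def proj(n,P):
    K,c,M=cam(n); q=(np.atleast_2d(P)-c)@M; q=q@K.T; return q[:,:2]/q[:,2:]
def crop(src,out,x0,y0,x1,y1,s):
    im=cv2.imread(src) if isinstance(src,str) else src
    cv2.imwrite(out,cv2.resize(im[y0:y1,x0:x1],None,fx=s,fy=s,interpolation=cv2.INTER_CUBIC))
def snap(n,out):
    im=cv2.cvtColor(eyes.get_image(n),cv2.COLOR_RGB2BGR); cv2.imwrite(out,im); return im
E
python3 - <<'E'
from h import *
crop("pics/top0.png","pics/top0c.png",150,170,280,285,6)
crop("pics/side0.png","pics/side0c.png",230,175,360,270,6)
print(proj("top",arm.observe()['position']),proj("side",arm.observe()['position']))
E
```

```text
[[ 60.93391215 319.52845422]] [[451.50504655 244.4811079 ]]
```

View pics/top0c.png

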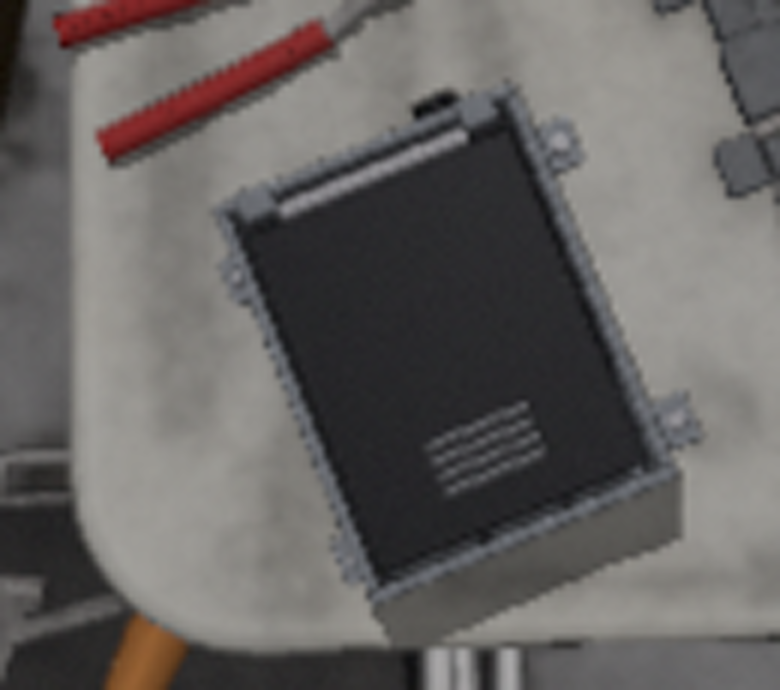

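View pics/side0c.png

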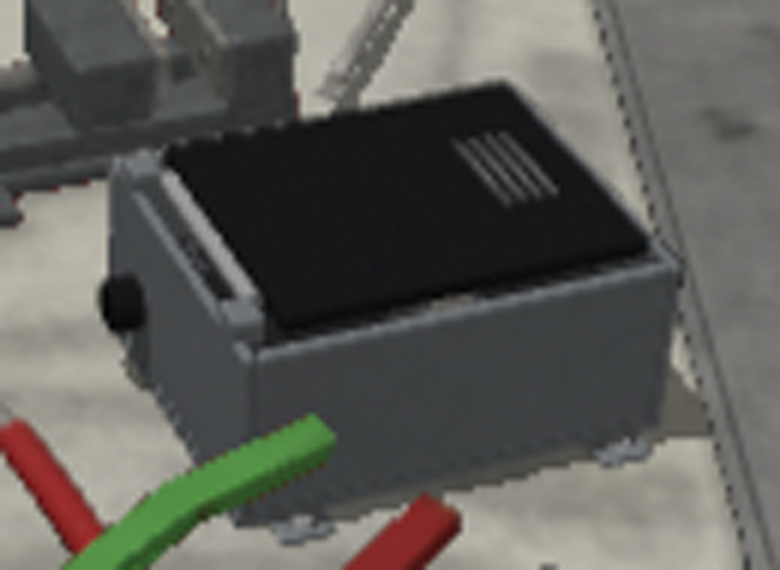

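Top crop: the case rim corners are at about (372,597), (681,470), (220,208) and (512,88), and the rib patch centre is near (487,448). Side crop: rim corners are at about (250,352), (680,266) and (115,160). I'll fit the box pose to these.

```bash
cat >> h.py <<'E'
def boxP(p,l): # local->world
    l=np.atleast_2d(l).astype(float); c,s=np.cos(p[2]),np.sin(p[2])
    return np.c_[p[0]+c*l[:,0]-s*l[:,1],p[1]+s*l[:,0]+c*l[:,1],l[:,2]]
E
python3 - <<'E'
from h import *
from scipy.optimize import least_squares
L={'FL':(-.081,.062,.07),'FR':(-.081,-.062,.07),'RL':(.081,.062,.07),'RR':(.081,-.062,.07),'P':(-.044,0,.078)}
def px(c,o): return (np.array(c)+.5)/6-.5+np.array(o)
T={'FL':(372,597),'FR':(681,470),'RL':(220,208),'RR':(512,88),'P':(487,448)}
S={'RL':(250,352),'FL':(680,266),'RR':(115,160),'P':(505,168)}
obs=[('top',L[k],px(v,(150,170))) for k,v in T.items()]+[('side',L[k],px(v,(230,175))) for k,v in S.items()]
def run(ob):
    f=lambda p: np.concatenate([proj(n,boxP(p,l))[0]-u for n,l,u in ob])
    r=least_squares(f,[.4,.25,.3]); print(r.x,np.round(r.fun.reshape(-1,2),2).tolist()); return r.x
run([o for o in obs if o[0]=='top']);run([o for o in obs if o[0]=='side']); p=run(obs)
print('press',boxP(p,L['P']),'btns',boxP(p,[(-.014,.024,.053),(-.014,-.024,.053)]),'hinge',boxP(p,(.068,0,.074)))
print(R.from_rotvec(arm.observe()['ee_rot']).as_matrix())
E
```

```text
[0.44959134 0.26131403 0.36815751] [[0.29, 1.31], [0.03, 0.81], [-1.17, -0.51], [0.61, -1.58], [0.22, -0.11]]
[0.4487451  0.258033   0.36450112] [[-0.7, 1.0], [1.01, -0.58], [-0.54, -0.65], [0.26, -0.28]]
[0.44930071 0.26050823 0.36672743] [[0.59, 1.41], [0.36, 0.98], [-0.78, -0.45], [1.03, -1.45], [0.56, 0.02], [-0.84, 1.82], [0.96, 0.07], [-0.84, 0.03], [0.1, 0.34]]
press [[0.40822646 0.24473149 0.078     ]] btns [[0.42762614 0.2778925  0.053     ]
 [0.44483713 0.23308422 0.053     ]] hinge [[0.51277911 0.28489048 0.074     ]]
[[-8.99194045e-01  4.37549781e-01 -5.08527635e-04]
 [ 4.37550056e-01  8.99193043e-01 -1.34871423e-03]
 [-1.32865104e-04 -1.43526210e-03 -9.99998961e-01]]
```

Call:
apply_moves(targets=[1, -0.065, -0.0565, 0, 0, 1, -0.065, -0.0565, 0, 0, 1, -0.065, -0.0565, 0, 0, 1, -0.065, -0.0565, 0, 0, 1, -0.065, -0.0565, 0, 0, 1, -0.065, -0.0565, 0, 0, 1, -0.065, -0.0565, 0, 0, 1, -0.065, -0.0565, 0, 0, 1, -0.065, -0.0565, 0, 0, 1, -0.065, -0.0565, 0, 0, 1, 0, 0, 0, -0.1044, 1, 0, 0, 0, -0.1044, 1, 0, 0, 0, -0.1044, 1, 0, 0, 0, -0.1044, 1, 0, 0, 0, -0.1044, 1, 0, 0, 0, 0, 1, 0, 0, 0, 0], grip_force=20)

```text
clock: 2.22
position: [0.4083, 0.2449, 0.2266]
ee_rot: [0.568, -3.09, 0.0]
force: [-0.3, -0.1, 0.6]
width: 0.005
```

Call:
apply_moves(targets=[1, 0, 0, 0.08, 0, 1, 0, 0, 0.08, 0, 1, 0, 0, 0.08, 0, 1, 0, 0, 0.06, 0, 1, 0, 0, 0.035, 0, 1, 0, 0, 0, 0])

```text
clock: 2.98
position: [0.408, 0.2448, 0.0922]
ee_rot: [0.571, -3.088, 0.001]
force: [-0.8, 0.2, 1.0]
width: 0.006
```

```bash
python3 - <<'E'
from h import *
a=snap("top","pics/top1.png");b=snap("side","pics/side1.png")
crop(a,"pics/top1c.png",150,170,280,285,4);crop(b,"pics/side1c.png",220,130,370,280,4)
print(R.from_rotvec(arm.observe()['ee_rot']).as_matrix().round(3), arm.observe()['position'],np.degrees(.3667))
E
```

```text
[[-0.934 -0.358  0.001]
 [-0.358  0.934  0.001]
 [-0.001  0.    -1.   ]] [0.40878716 0.24536308 0.09336432] 21.010362347447288
```

View pics/side1c.png

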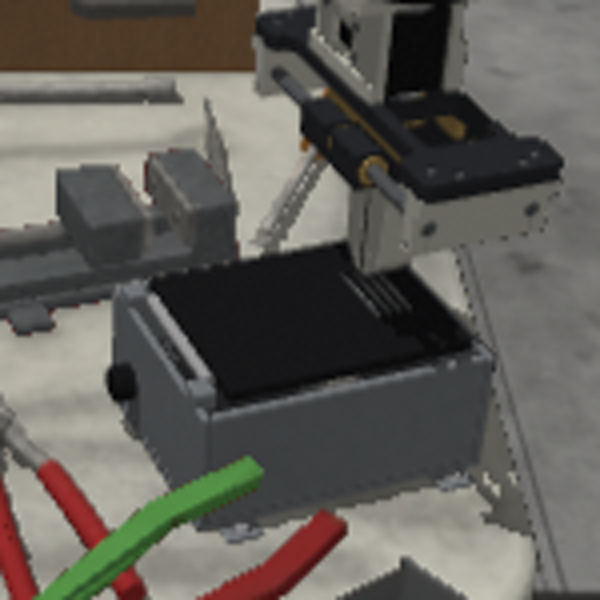

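View pics/top1c.png

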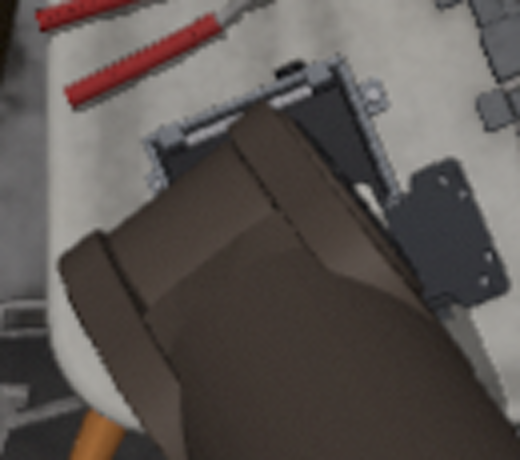

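Side crop: the shut fingertips (375,265) hover right above the ribs (375,290). Pressing now.

Call:
apply_moves(targets=[1, 0, 0, 0.025, 0, 1, 0, 0, 0.01, 0, 1, 0, 0, 0.005, 0, 1, 0, 0, 0.005, 0, 1, 0, 0, 0.005, 0, 1, 0, 0, 0.005, 0, 1, 0, 0, 0, 0])

```text
clock: 3.95
position: [0.4084, 0.2452, 0.0726]
ee_rot: [-0.573, 3.088, 0.001]
force: [-7.8, -5.4, 34.1]
width: 0.006
```

Call:
apply_moves(targets=[1, 0, 0, -0.02, 0, 1, 0, 0, -0.1, 0, 1, 0, 0, -0.13, 0, 1, 0, 0, -0.13, 0, 1, 0, 0, -0.1, 0, 1, 0.05, 0, -0.04, 0, 1, 0.1, 0, 0, 0, 1, 0.1, 0, 0, 0, 1, 0.1, 0, 0, 0, 1, 0, 0, 0, 0, 1, 0, 0, 0, 0, 1, 0, 0, 0, 0, 1, 0, 0, 0, 0, 1, 0, 0, 0, 0, 1, 0, 0, 0, 0, 1, 0, 0, 0, 0, 1, 0, 0, 0, 0, 1, 0, 0, 0, 0])

```text
clock: 6.2
position: [0.2777, 0.1948, 0.2787]
ee_rot: [-0.573, 3.089, 0.0]
force: [-0.6, -0.0, -0.1]
width: 0.007
```

```bash
python3 - <<'E'
from h import *
a=snap("top","pics/top2.png");b=snap("side","pics/side2.png")
crop(a,"pics/top2c.png",150,150,290,290,4);crop(b,"pics/side2c.png",210,110,370,280,4)
print(arm.observe()['position'],arm.observe()['force'])
E
```

```text
[0.27766193 0.19478002 0.27873527] [-0.63122127  0.34505795  0.24378417]
```

View pics/side2c.png

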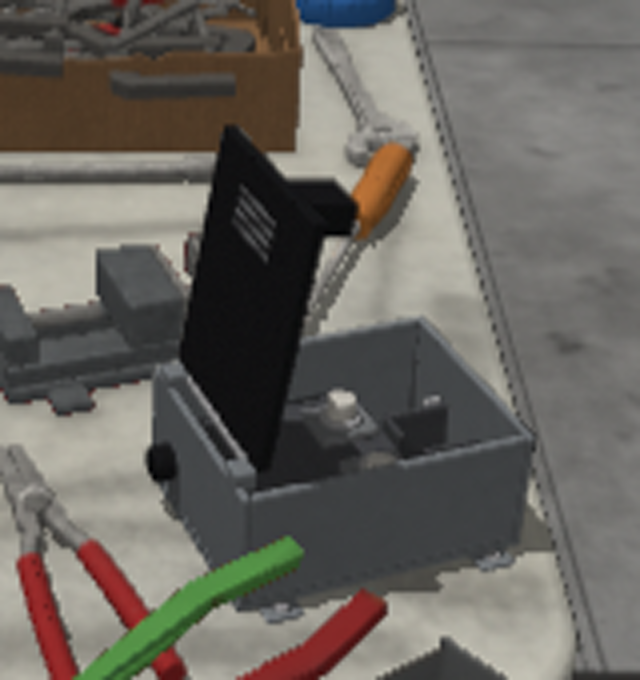

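View pics/top2c.png

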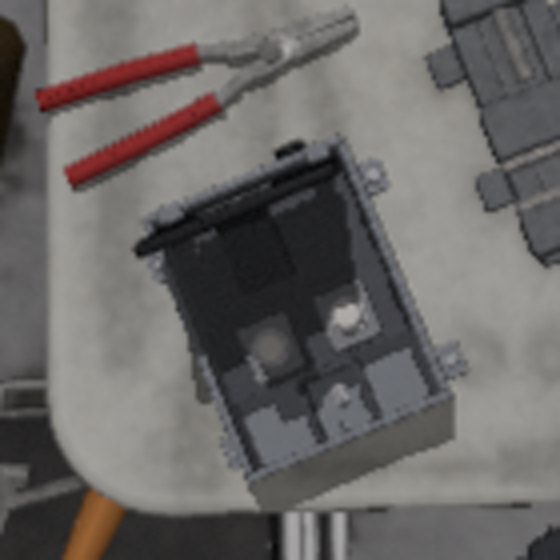

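Both views show the cover nearly upright. In the side crop there is a bright button at about (342,402) and a dull one at (375,463). In the top crop the bright one is at (347,315) and the dull one at (270,347). Triangulating heights.

```bash
python3 - <<'E'
from h import *
p=[.4493,.2605,.3667]
for nm,t,s in (('bright',(347,315),(342,400)),('dull',(270,347),(375,461))):
    t=(np.array(t)+.5)/4-.5+[150,150]; s=(np.array(s)+.5)/4-.5+[210,110]
    rays=[]
    for n,u in(('top',t),('side',s)):
        K,c,M=cam(n); d=M@np.linalg.solve(K,[*u,1]); rays.append((c,d/np.linalg.norm(d)))
    A=sum(np.eye(3)-np.outer(d,d) for c,d in rays); b=sum((np.eye(3)-np.outer(d,d))@c for c,d in rays)
    print(nm,np.linalg.solve(A,b),t,s)
for y in(.024,-.024):
  for z in(.053,.045):
    q=boxP(p,(-.014,y,z)); print(y,z,q,proj('top',q),proj('side',q))
a=snap("side","pics/side3.png"); crop(a,"pics/side3c.png",250,180,350,255,8)
a=snap("top","pics/top3.png"); crop(a,"pics/top3c.png",185,185,270,280,6)
E
```

```text
bright [0.44469906 0.2341756  0.0526254 ] [236.375 228.375] [295.125 209.625]
dull [0.42926009 0.27913784 0.04536576] [217.125 236.375] [303.375 224.875]
0.024 0.053 [[0.4276259  0.27788486 0.053     ]] [[217.44111439 236.28471825]] [[305.18181338 221.65752317]]
0.024 0.045 [[0.4276259  0.27788486 0.045     ]] [[217.7976927  236.38261704]] [[304.85831709 224.77249397]]
-0.024 0.053 [[0.44483566 0.23307611 0.053     ]] [[236.86193011 228.14586994]] [[295.19104875 209.21207423]]
-0.024 0.045 [[0.44483566 0.23307611 0.045     ]] [[237.08186914 228.30071167]] [[294.922558   212.25897898]]
```

View pics/side3c.png

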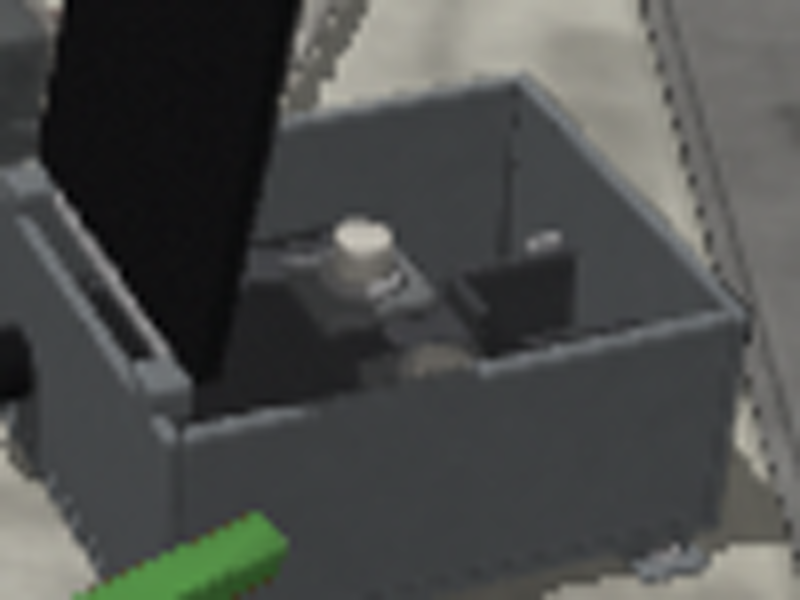

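View pics/top3c.png

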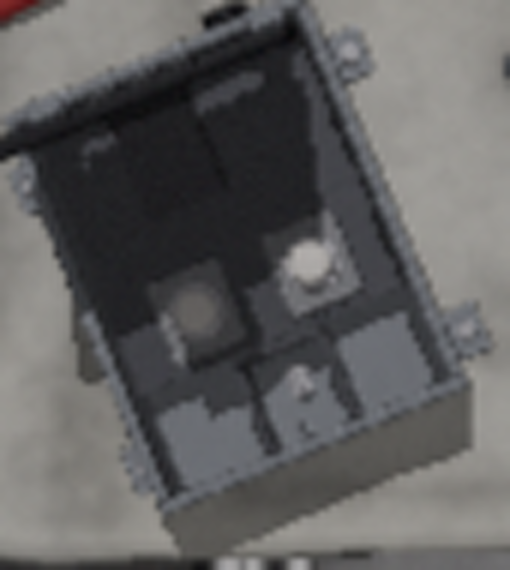

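The bright button stands out (z≈0.053), on the case's own −y side, at (0.4447,0.2337). The dull one, at z≈0.045, is the set breaker. Going over the standing button, 3 mm towards the front for clearance from the open cover.

Call:
apply_moves(targets=[1, -0.052, -0.0073, 0, 0, 1, -0.052, -0.0073, 0, 0, 1, -0.052, -0.0073, 0, 0, 1, -0.052, -0.0073, 0, 0, 1, -0.052, -0.0073, 0, 0, 1, -0.052, -0.0073, 0, 0, 1, -0.052, -0.0073, 0, 0, 1, -0.052, -0.0073, 0, 0, 1, 0, 0, 0.08, 0, 1, 0, 0, 0.1, 0, 1, 0, 0, 0.1, 0, 1, 0, 0, 0.1, 0, 1, 0, 0, 0.08, 0, 1, 0, 0, 0.05, 0, 1, 0, 0, 0, 0])

```text
clock: 8.28
position: [0.4412, 0.2321, 0.0731]
ee_rot: [0.573, -3.086, 0.002]
force: [0.5, -0.6, -0.4]
width: 0.006
```

```bash
python3 - <<'E'
from h import *
b=snap("side","pics/side4.png")
crop(b,"pics/side4c.png",220,110,360,260,4)
print(arm.observe()['position'],arm.observe()['force'])
E
```

```text
[0.44181063 0.23249575 0.07420816] [-0.40032991 -0.15641457  0.0185552 ]
```

View pics/side4c.png

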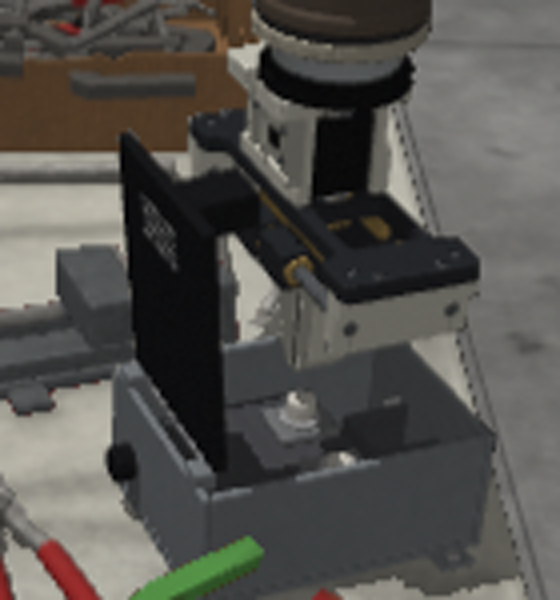

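Fingers are about 20 mm above the standing button (295,405), and the cover's tongue clears the gripper. Pushing the button.

Call:
apply_moves(targets=[1, 0, 0, 0.03, 0, 1, 0, 0, 0.02, 0, 1, 0, 0, 0.01, 0, 1, 0, 0, 0.005, 0, 1, 0, 0, 0.005, 0, 1, 0, 0, 0.005, 0, 1, 0, 0, 0, 0, 1, 0, 0, 0, 0])

```text
clock: 9.32
position: [0.4415, 0.2328, 0.0452]
ee_rot: [-0.573, 3.088, 0.0]
force: [-1.8, -0.4, 8.3]
width: 0.007
```

Call:
apply_moves(targets=[1, 0, 0, 0.004, 0, 1, 0, 0, 0, 0, 1, 0, 0, 0, 0])

```text
clock: 9.7
position: [0.4416, 0.2328, 0.0449]
ee_rot: [-0.573, 3.088, 0.001]
force: [-6.6, -3.3, 28.7]
width: 0.002
```

The button is at its stop: force rose to 29 N with no further motion. Retreat and look.

Call:
apply_moves(targets=[1, 0, 0, -0.03, 0, 1, 0, 0, -0.08, 0, 1, 0, 0, -0.12, 0, 1, 0, 0, -0.12, 0, 1, 0, 0, -0.12, 0, 1, 0, 0, -0.1, 0, 1, 0, 0, -0.04, 0, 1, 0.1, 0, 0, 0, 1, 0.1, 0, 0, 0, 1, 0.1, 0, 0, 0, 1, 0.1, 0, 0, 0, 1, 0, 0, 0, 0])

```text
clock: 11.2
position: [0.29, 0.1743, 0.2872]
ee_rot: [-0.575, 3.088, 0.0]
force: [-0.3, 0.6, -0.4]
width: 0.004
```

```bash
python3 - <<'E'
from h import *
b=snap("side","pics/side5.png"); t=snap("top","pics/top5.png")
crop(b,"pics/side5c.png",220,110,360,260,5); crop(t,"pics/top5c.png",160,165,280,285,5)
print(arm.observe()['position'],arm.observe()['force'])
p=[.4493,.2605,.3667]
print(proj('side',boxP(p,[(.068-.14*np.cos(1.6),y,.074+.14*np.sin(1.6)) for y in(.054,-.054)])))
E
```

```text
[0.29237235 0.17545788 0.28751123] [-0.38348067 -0.37941135 -0.28019151]
[[276.86597434 166.97725553]
 [254.92021074 141.50823518]]
```

View pics/side5c.png

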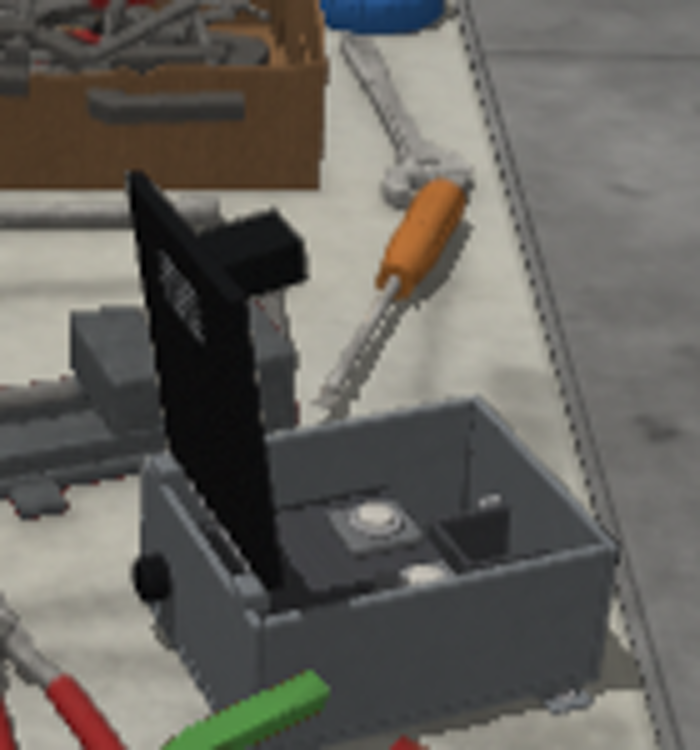

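View pics/top5c.png

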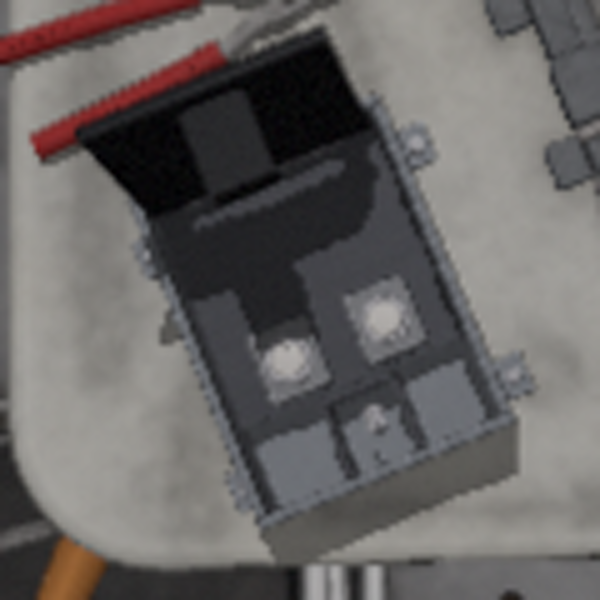

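Button now sits just above its collar in the side crop at (378,517), matching z≈0.045 and level with its neighbour. The cover front edge is at (135,172)–(243,297). Estimating its angle.

```bash
python3 - <<'E'
from h import *
p=[.4493,.2605,.3667]
def cp(th,r,y,o): return boxP(p,[(.068-r*np.cos(th)+o*np.sin(th),y,.074+r*np.sin(th)+o*np.cos(th))])
print('obs',(247,144.4),(268.6,169.4),'top (222.5? ,171) (175,191)')
for th in(1.5,1.6,1.7,1.8,1.9): print(th,[proj(n,cp(th,.14,y,.004)).round(1).tolist() for n in('side','top') for y in(-.054,.054)])
th=1.7
# tool axes
M=R.from_rotvec(arm.observe()['ee_rot']).as_matrix(); print(M.round(3))
for nm,l in (('above behind',(.068+.06,0,.29)),):
    w=boxP(p,l)[0]; print(nm,w,(M.T@(w-arm.observe()['position'])/.4).round(4))
E
```

```text
obs (247, 144.4) (268.6, 169.4) top (222.5? ,171) (175,191)
1.5 [[[259.6, 140.8]], [[282.0, 166.1]], [[231.1, 183.2]], [[180.6, 204.2]]]
1.6 [[[253.0, 141.8]], [[274.8, 167.4]], [[228.4, 176.8]], [[178.0, 197.7]]]
1.7 [[[246.4, 143.5]], [[267.5, 169.4]], [[225.9, 170.5]], [[175.6, 191.4]]]
1.8 [[[239.7, 145.8]], [[260.2, 172.0]], [[223.4, 164.5]], [[173.3, 185.2]]]
1.9 [[[233.2, 148.8]], [[253.1, 175.3]], [[221.1, 158.8]], [[171.3, 179.5]]]
[[-0.933 -0.359  0.001]
 [-0.359  0.933  0.001]
 [-0.001  0.    -1.   ]]
above behind [0.56879    0.30639271 0.29      ] [-0.7625  0.0573 -0.0052]
```

Call:
apply_moves(targets=[1, -0.0953, 0.0072, 0, 0, 1, -0.0953, 0.0072, 0, 0, 1, -0.0953, 0.0072, 0, 0, 1, -0.0953, 0.0072, 0, 0, 1, -0.0953, 0.0072, 0, 0, 1, -0.0953, 0.0072, 0, 0, 1, -0.0953, 0.0072, 0, 0, 1, -0.0953, 0.0072, 0, 0, 1, 0, 0, 0, 0, 1, 0, 0, 0.08, 0, 1, 0, 0, 0.08, 0, 1, 0, 0, 0.06, 0, 1, 0, 0, 0.025, 0, 1, 0, 0, 0, 0, 1, 0, 0, 0, 0])

```text
clock: 13.18
position: [0.569, 0.3065, 0.1903]
ee_rot: [-0.573, 3.087, 0.001]
force: [0.6, -0.7, -0.2]
width: 0.007
```

```bash
python3 - <<'E'
from h import *
b=snap("side","pics/side6.png")
crop(b,"pics/side6c.png",180,80,350,250,4)
p=np.array([.4493,.2605,.3667])
o=arm.observe(); d=o['position']-[p[0],p[1],0]; c,s=np.cos(p[2]),np.sin(p[2])
l=np.array([c*d[0]+s*d[1],-s*d[0]+c*d[1],d[2]]); print('local',l.round(4),o['force'].round(1))
th=np.r_[1.7,np.arange(1.6,.05,-.1),.05,0.0]
r=np.interp(th,[0,1.7],[.121,.113])
x=.068-r*np.cos(th)+.004*np.sin(th)+.0095; z=.074+r*np.sin(th)+.004*np.cos(th)
X=np.r_[l[0],x];Z=np.r_[l[2],z]
for t,a,b2,u,v in zip(th,np.diff(X)/.4*-1,np.diff(Z)/.4*-1,x,z): print(round(t,2),'tool dx %.4f dz %.4f  -> local x %.4f z %.4f'%(-a*1,b2,u,v))
E
```

```text
local [0.1283 0.     0.1904] [ 0.2  0.6 -0. ]
1.7 tool dx -0.0807 dz 0.0121  -> local x 0.0960 z 0.1855
1.6 tool dx -0.0280 dz -0.0044  -> local x 0.0848 z 0.1873
1.5 tool dx -0.0285 dz -0.0016  -> local x 0.0734 z 0.1879
1.4 tool dx -0.0286 dz 0.0013  -> local x 0.0620 z 0.1874
1.3 tool dx -0.0284 dz 0.0042  -> local x 0.0506 z 0.1858
1.2 tool dx -0.0280 dz 0.0070  -> local x 0.0394 z 0.1830
1.1 tool dx -0.0273 dz 0.0098  -> local x 0.0285 z 0.1790
1.0 tool dx -0.0262 dz 0.0125  -> local x 0.0180 z 0.1740
0.9 tool dx -0.0250 dz 0.0152  -> local x 0.0081 z 0.1680
0.8 tool dx -0.0234 dz 0.0177  -> local x -0.0013 z 0.1609
0.7 tool dx -0.0216 dz 0.0200  -> local x -0.0099 z 0.1529
0.6 tool dx -0.0196 dz 0.0221  -> local x -0.0178 z 0.1440
0.5 tool dx -0.0173 dz 0.0241  -> local x -0.0247 z 0.1344
0.4 tool dx -0.0149 dz 0.0258  -> local x -0.0307 z 0.1241
0.3 tool dx -0.0123 dz 0.0273  -> local x -0.0356 z 0.1132
0.2 tool dx -0.0095 dz 0.0285  -> local x -0.0394 z 0.1018
0.1 tool dx -0.0066 dz 0.0294  -> local x -0.0420 z 0.0900
0.05 tool dx -0.0022 dz 0.0150  -> local x -0.0429 z 0.0840
0.0 tool dx -0.0015 dz 0.0151  -> local x -0.0435 z 0.0780
```

View pics/side6c.png

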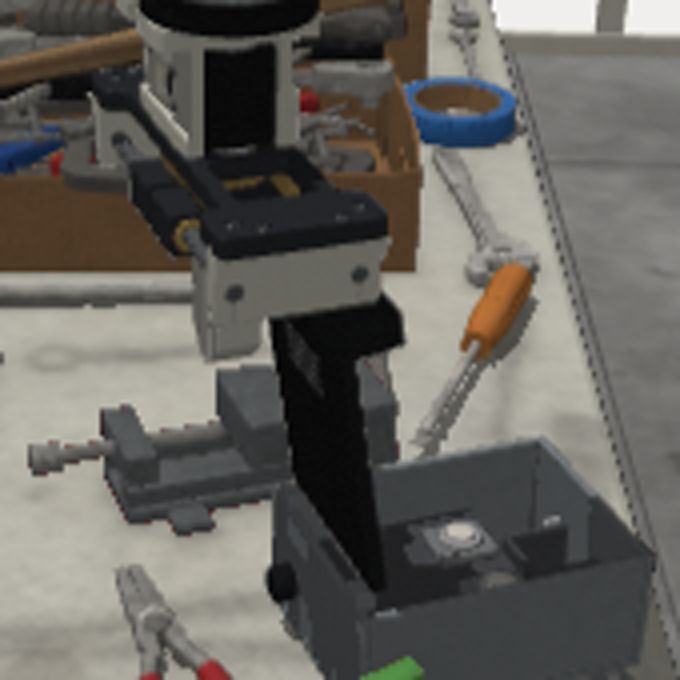

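Fingers are behind the nearly upright cover and clear of it. Tool +x points to the case front, so I'll sweep with positive x.

Call:
apply_moves(targets=[1, 0.02, 0, 0.003, 0, 1, 0.02, 0, 0.003, 0, 1, 0.02, 0, 0.003, 0, 1, 0.02, 0, 0.003, 0, 1, 0.014, 0, -0.0022, 0, 1, 0.014, 0, -0.0022, 0, 1, 0.0143, 0, -0.0008, 0, 1, 0.0143, 0, -0.0008, 0, 1, 0.0143, 0, 0.0006, 0, 1, 0.0143, 0, 0.0006, 0, 1, 0.0142, 0, 0.0021, 0, 1, 0.0142, 0, 0.0021, 0, 1, 0.014, 0, 0.0035, 0, 1, 0.014, 0, 0.0035, 0, 1, 0.0137, 0, 0.0049, 0, 1, 0.0137, 0, 0.0049, 0])

```text
clock: 15.22
position: [0.4751, 0.2704, 0.1777]
ee_rot: [-0.573, 3.089, 0.0]
force: [0.3, 0.4, 0.3]
width: 0.006
```

```bash
python3 - <<'E'
from h import *
b=snap("side","pics/side7.png")
crop(b,"pics/side7c.png",180,80,350,250,4)
p=np.array([.4493,.2605,.3667])
o=arm.observe(); d=o['position']-[p[0],p[1],0]; c,s=np.cos(p[2]),np.sin(p[2])
print('local',np.round([c*d[0]+s*d[1],-s*d[0]+c*d[1],d[2]],4),o['force'].round(1))
E
```

```text
local [ 2.680e-02 -1.000e-04  1.774e-01] [-1.3 -0.2 -0.1]
```

View pics/side7c.png

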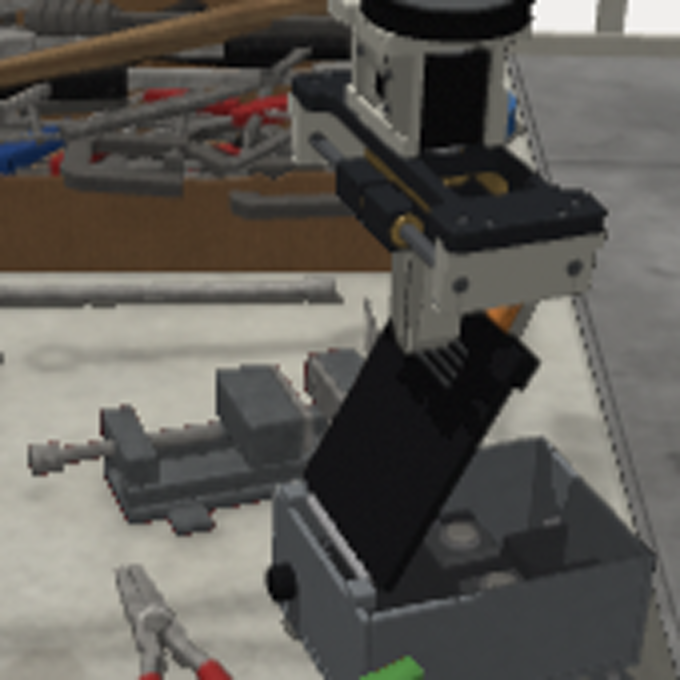

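The cover is following the fingers down (now about 1.1 rad), with negligible force. Continuing.

Call:
apply_moves(targets=[1, 0.0131, 0, 0.0063, 0, 1, 0.0131, 0, 0.0063, 0, 1, 0.0125, 0, 0.0076, 0, 1, 0.0125, 0, 0.0076, 0, 1, 0.0117, 0, 0.0088, 0, 1, 0.0117, 0, 0.0088, 0, 1, 0.0108, 0, 0.01, 0, 1, 0.0108, 0, 0.01, 0, 1, 0.0098, 0, 0.011, 0, 1, 0.0098, 0, 0.011, 0, 1, 0.0087, 0, 0.012, 0, 1, 0.0087, 0, 0.012, 0, 1, 0.0074, 0, 0.0129, 0, 1, 0.0074, 0, 0.0129, 0, 1, 0.0062, 0, 0.0136, 0, 1, 0.0062, 0, 0.0136, 0, 1, 0.0048, 0, 0.0142, 0, 1, 0.0048, 0, 0.0142, 0, 1, 0.003, 0, 0.0147, 0, 1, 0.003, 0, 0.0147, 0])

```text
clock: 17.77
position: [0.4097, 0.2452, 0.0886]
ee_rot: [-0.573, 3.089, 0.0]
force: [0.7, -0.4, 1.3]
width: 0.008
```

```bash
python3 - <<'E'
from h import *
b=snap("side","pics/side8.png")
crop(b,"pics/side8c.png",180,80,350,250,4)
p=np.array([.4493,.2605,.3667])
o=arm.observe(); d=o['position']-[p[0],p[1],0]; c,s=np.cos(p[2]),np.sin(p[2])
print('local',np.round([c*d[0]+s*d[1],-s*d[0]+c*d[1],d[2]],4),o['force'].round(1))
E
```

```text
local [-0.043  -0.0002  0.088 ] [ 0.2 -0.1  0.7]
```

View pics/side8c.png

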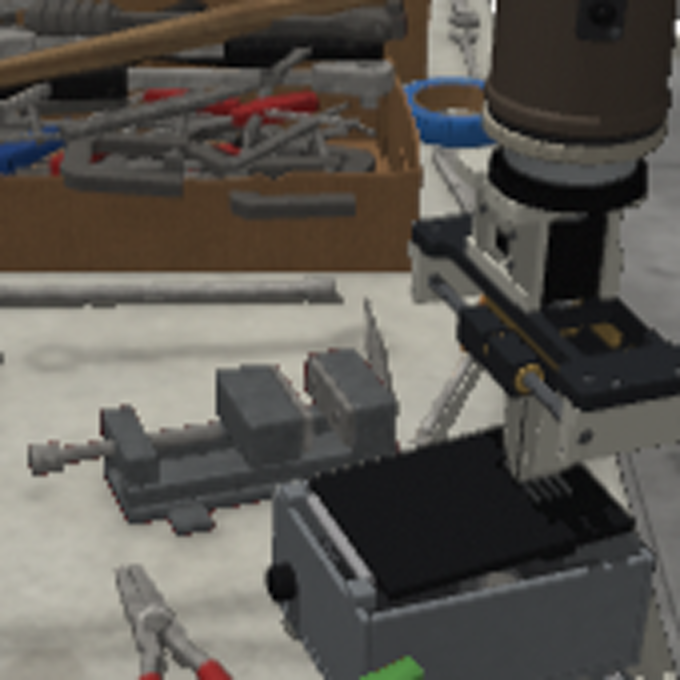

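Cover nearly shut. Final press to the stop.

Call:
apply_moves(targets=[1, 0.0025, 0, 0.01, 0, 1, 0, 0, 0.01, 0, 1, 0, 0, 0.008, 0, 1, 0, 0, 0.006, 0, 1, 0, 0, 0.004, 0, 1, 0, 0, 0.003, 0, 1, 0, 0, 0, 0, 1, 0, 0, 0, 0])

```text
clock: 18.82
position: [0.4086, 0.2448, 0.0731]
ee_rot: [0.573, -3.089, -0.0]
force: [-3.4, -1.7, 11.7]
width: 0.005
```

Call:
apply_moves(targets=[1, 0, 0, 0.003, 0, 1, 0, 0, 0, 0, 1, 0, 0, 0, 0])

```text
clock: 19.2
position: [0.4086, 0.2448, 0.0728]
ee_rot: [-0.573, 3.089, 0.001]
force: [-7.5, -4.8, 26.1]
width: 0.002
```

At the stop (26 N, no further motion). Now letting go and retreating to the front and up.

Call:
apply_moves(targets=[1, 0, 0, -0.02, 0, 1, 0, 0, -0.06, 0, 1, 0, 0, -0.12, 0, 1, 0, 0, -0.12, 0, 1, 0, 0, -0.12, 0, 1, 0, 0, -0.08, 0, 1, 0.1, 0, 0, 0, 1, 0.1, 0, 0, 0, 1, 0.1, 0, 0, 0, 1, 0, 0, 0, 0, 1, 0, 0, 0, 0, 1, 0, 0, 0, 0, 1, 0, 0, 0, 0, 1, 0, 0, 0, 0])

```text
clock: 20.95
position: [0.2971, 0.2019, 0.2792]
ee_rot: [0.573, -3.089, 0.0]
force: [0.0, -0.3, 0.5]
width: -0.0
```

```bash
python3 - <<'E'
from h import *
b=snap("side","pics/side9.png"); t=snap("top","pics/top9.png")
crop(b,"pics/side9c.png",230,175,360,270,6); crop(t,"pics/top9c.png",150,170,280,285,5)
a=cv2.imread("pics/side0.png").astype(int)[185:245,255:330]; print('mean abs diff vs start, side crop',np.abs(a-b[185:245,255:330]).mean())
o=arm.observe();print(o['position'],o['force'])
E
```

```text
mean abs diff vs start, side crop 0.5218518518518519
[0.29694141 0.20183978 0.27927359] [ 0.19391882 -0.56304383 -0.70806404]
```

View pics/side9c.png

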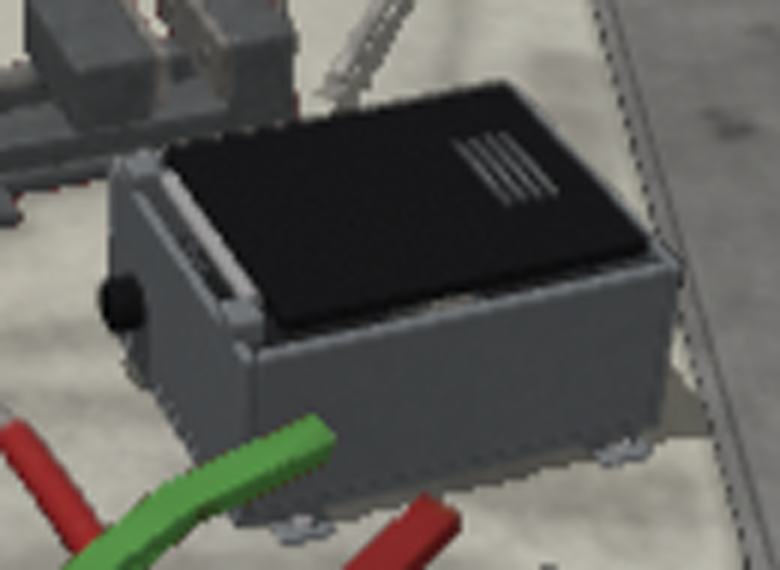

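View pics/top9.png

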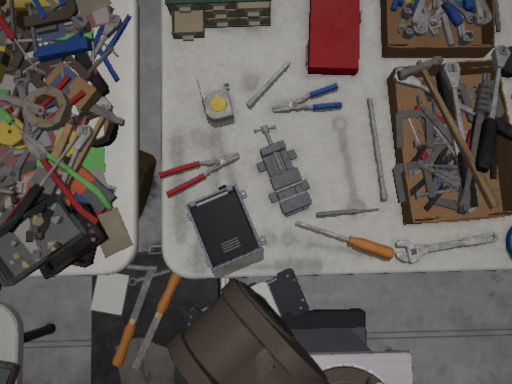

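The cover is shut and looks as it did at the start (ribs at (505,168) in the crop), about 1.7 s after letting go. The tools at (205,172), (345,240) and (348,212) have not moved. Handing in.

```bash
python3 -c "
from cell import arm
print(arm.sign_off())"
```

```text
the job is handed in; nothing more can be done
None
```

The breaker is reset: I popped the cover open, pushed the one standing button fully in, and pressed the cover shut until it latched. I handed the job in at about 21 s of the 67 s allowed.

- **Cover opened:** I pressed it to its stop with about 34 N and let go, and it swung upright.
- **Button:** The standing button was the one on the case's own −y side, triangulated at 53 mm above the bench. It stopped at about 45 mm under 29 N. The picture afterwards showed it level with its neighbour.
- **Cover latched:** I swept the cover down from behind and pressed it to its stop with 26 N. About 1.7 s after I let go, it was still shut. The side view matched the start picture, with a mean difference of 0.5 grey levels.
- **Surroundings:** The pliers, screwdriver and punch looked unmoved in the top view, and the arm stood clear with no force on it.

One reading disagreed with the description. After the button push the cover stood at about 1.7 rad rather than 1.6, perhaps because the gripper nudged its tongue. It still closed normally.

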